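# Square a row of drawer-pull blanks against the router fence

### The arm

A 6-joint arm with a two-finger parallel gripper is mounted at the origin on the work surface. World frame = base frame: x ahead of the robot, y to its left, z up, the work surface at z = 0. Lengths are in m, angles in rad, forces in N, time in s.
With the tool pointing down it reaches from about 0.3 to 0.775 m from the base axis. Payload 14.6 kg.
Tool frame: the origin (TCP) lies between the finger pads; the fingertips stand 14 mm ahead of it and the grasp point (between the pads) lies 5 mm behind it; z points along the fingers, y is the direction in which the jaws open and shut (so a half turn about z gives the same grasp; the last joint's range is limited). The gripper opens to 85 mm and grips with 20 to 120 N. Pads are 22 mm wide; open, the fingers measure 114 mm over their backs; the gripper's body (76 mm by 85 mm) begins 54 mm behind the grasp point. The pads swing forward as they close: fully open they stand 13 mm farther back than shut.
Start: joints at [1.123, 0.3, 1.521, -0, 1.321, -0.067], TCP at [0.204, 0.511, 0.245] pointing down, gripper open.
Joint ranges: [-3.03, 3.03], [-0.79, 2.21], [0.23, 2.52], [-1.04, 4.18], [0, 3.07], [-2.55, 2.55]. Speed limits (rad/s): [2.22, 2.22, 2.57, 3.14, 3.14, 3.14].

### API

Orientations are given as a unit quaternion [w, x, y, z].
In Python, from bench import robot gives the robot as it stands. Calls block until the motion is done:
- robot.move_to(position, orientation): joint-space move of the TCP to a pose.
- robot.servo_line(position, rot=None, max_speed=0.15, stop_force=None): straight line of the TCP; rot=None keeps the orientation; max_speed is the mean speed in m/s. With stop_force (N) it stops when the force on the tool has changed by that much, and returns True; else False.
- robot.move_joints(angles): joint-space move.
- robot.command_gripper(opening, grasp_force=None): finger opening in m; grasp_force is the grip in N (None keeps the last); returns when the fingers have stopped.
- robot.wait(seconds).
- robot.inverse_kinematics(position, orientation): joint angles nearest the present ones, or None.
- robot.state(): the state.
- robot.read_camera(name): name is "side" or "top"; returns a dict with "image" (480x640x3 uint8, blue, green, red), "z_map" (480x640 float32, m along the optical axis (not along the pixel's ray), 0 where there is no reading), "fx", "fy", "cx", "cy" (pixels), "position" and "orientation" of the camera in the world. Camera axes: x right, y down, z forward; pixel columns grow to the right and rows downward; lengths in m; the calibration is good to about 2 mm. A picture is of the moment at which its call begins.
A pose or a line that the arm cannot do raises robot.MotionError and nothing moves.
- robot.sign_off(): hands the job in, once; it reports no verdict.
Trained networks look in the newest picture that a camera, given by its name, has taken for a name from the list of things; names that differ only in an ending like _2 or _b are one class to them, and where a whole thing is asked for, a point or a joint stands for the part that bears it (a point fixed in the world has none). Each returns a list of dicts, best first, with "score" (0 to 1); they miss things now and then, are a little off and sometimes report something else, mostly with a low value. They report only what shows in the picture. A call takes as long as a camera call. They do not tell look-alikes from the thing itself.
- robot.regions_of(query, camera): "pixels" (480x640 bool, what is visible of it) and "uv" ([column, row] in pixels, amid what is visible of it).
- robot.tip_of(query, camera): "uv" ([column, row] in pixels: a listed point, or the origin of a listed thing).
The state is a dict: "time_s": time; "joint_pos": joint angles; "qd": joint speeds; "joint_torque": joint torques, N m; "position": TCP position; "eef_rot": TCP orientation; "ft_force": force on the tool from outside, world axes, zero at the start; "torque": the same for the moment, N m; "width": finger opening in m.
Only numpy, scipy, OpenCV 4.12 (cv2) and the standard library are available. Lean on these libraries where they do the work, as an engineer would, in place of code of your own. Each camera call takes 0.05 s, during which the arm holds its last target.

### The job

Take the straightedge off the cork mat by its wooden grip and use its long face to push the four loose maple blanks together, as one straight row, flush against the sprung rubber pads of the fence, pressing all four at once with a steady push of about 10 newtons for a second (never over 15). Then ease off slowly so that the springs do not kick them back, and lay the straightedge back on the cork mat, lengthwise and near its middle; touch the blanks only with the straightedge and leave everything else where it is.

Things in the scene. Friction and masses are not known exactly. Their poses are not given: they have to be found in the camera images.
- fence: Fixed fence: aluminium rail 290 mm long, 38 high, two red clamps behind. Its front is four black rubber pads in line (54 mm wide, 58 apart, 3 to 25 mm above the bench), one per blank, each sprung: gives 1 mm per 2 N, at most 8. Origin at bench height, middle. +x points into the fence (push this way), y along it. The pad faces are set 0 to 16 mm before the origin (to -x), all alike: feel for them.
- ruler_grip (a point): Straightedge: aluminium bar 260 mm long (x), 16 thick (y), 22 high, with an upright dark wood grip plate on its middle, 80 mm long (x), 14 thick (y), 22 to 80 mm above the underside. 0.3 kg. This point: in the grip, 54 mm above the underside, centred over the bar. Both long faces are alike. Starts on the cork mat, about lengthwise.
- ruler: The same straightedge; origin in the middle of its underside, axes as for the grip point.
- mat: Cork mat, 320 mm (x) by 120 mm (y), 3 mm thick, fixed on the bench; origin in the middle of its underside. It lies to the left or to the right.
- blank1_mid (a point): Maple drawer-pull blank 1 of 4 (counted along +y of the fence): 60 mm (x, across the row) by 44 mm (y, along the row) by 26 mm high, dark stripe along x on top, about 60 g. This point is its centre. It starts in front of the fence, 28 to 68 mm short of the fence origin line and up to 0.15 rad askew; centres are about 58 mm apart along the fence.
- blank1: Blank 1, origin in the middle of its underside, same axes; its +x end goes against the fence.
- blank2_mid (a point): Maple drawer-pull blank 2 of 4 (counted along +y of the fence): 60 mm (x, across the row) by 44 mm (y, along the row) by 26 mm high, dark stripe along x on top, about 60 g. This point is its centre. It starts in front of the fence, 28 to 68 mm short of the fence origin line and up to 0.15 rad askew; centres are about 58 mm apart along the fence.
- blank2: Blank 2, origin in the middle of its underside, same axes; its +x end goes against the fence.
- blank3_mid (a point): Maple drawer-pull blank 3 of 4 (counted along +y of the fence): 60 mm (x, across the row) by 44 mm (y, along the row) by 26 mm high, dark stripe along x on top, about 60 g. This point is its centre. It starts in front of the fence, 28 to 68 mm short of the fence origin line and up to 0.15 rad askew; centres are about 58 mm apart along the fence.
- blank3: Blank 3, origin in the middle of its underside, same axes; its +x end goes against the fence.
- blank4_mid (a point): Maple drawer-pull blank 4 of 4 (counted along +y of the fence): 60 mm (x, across the row) by 44 mm (y, along the row) by 26 mm high, dark stripe along x on top, about 60 g. This point is its centre. It starts in front of the fence, 28 to 68 mm short of the fence origin line and up to 0.15 rad askew; centres are about 58 mm apart along the fence.
- blank4: Blank 4, origin in the middle of its underside, same axes; its +x end goes against the fence.
- case: Bystander: green router bit case, 210 by 125 by 49 mm, on the opposite side from the mat; origin under its centre.
- sandblock: Bystander: grey sanding block, 65 (x) by 110 (y) by 34 mm; origin under its centre.
- square: Bystander: flat steel square at the left, 4 mm thick, legs 240 mm (y) and 165 mm; origin in the middle of the long leg.
- clampA: Bystander: loose red spring clamp, about 145 mm long, 26 mm high; origin under its pivot.
- clampB: Bystander: a second such clamp.
- tin: Bystander: round yellow wax tin, 74 mm across, 42 mm high; origin under its centre.
Not all that is in view belongs to the job. Leave any green or purple look-alike of the blank2 alone.

How it is judged:
By the outcome, as a careful person would: the job done as asked, in the order asked, and still so for the second after the job is handed in, with the robot touching nothing.
It also fails if it takes over 64 s, if anything falls off the work surface, if the arm or the gripper's body presses on something with over 40 N, if the wrist force passes 120 N, or if a joint passes its speed limit or range.

## Working session

There is one attempt and no reset: what is moved stays moved. The work goes in short steps, each a Python script; the robot and the scene stay as the last script left them, time stands still between calls to the robot, and variables do not carry over. Pictures are saved under pics/ and viewed, and the job is handed in when it is done.

```bash
ls; mkdir -p pics; python3 - <<'E'
from bench import robot
import cv2
for c in("top","side"):
    r=robot.read_camera(c); cv2.imwrite(f"pics/{c}0.png",r["image"])
    print(c,r["fx"],r["fy"],r["cx"],r["cy"],r["position"],r["orientation"],r["z_map"].min(),r["z_map"].max())
s=robot.state(); print(s)
E
```

```text
pics
top 444.46846649903034 444.46846649903034 310.8905724877417 244.79966282719104 [0.47056228 0.08199266 0.9579468 ] [ 0.05565536 -0.70006897  0.70942064 -0.05939926] 0.0 1.920325
side 603.7489048140327 603.7489048140327 321.1328254148028 234.52601052537074 [ 0.53444373 -0.72759342  0.99062874] [-0.34705758  0.93609188 -0.05575879  0.01319028] 0.0 3.1653795
{'time_s': 0.1, 'joint_pos': array([ 1.12340997e+00,  3.00434395e-01,  1.52151706e+00, -2.86001984e-05,
        1.32066618e+00, -6.65787624e-02]), 'qd': array([-0.00067549, -0.00043681, -0.00207958,  0.00091174, -0.00114329,
       -0.00073292]), 'joint_torque': array([ 2.53452381e-04, -5.44376099e+01, -3.62375271e+01, -7.93688127e-05,
        3.06910959e-03, -4.06740966e-06]), 'position': array([0.20433578, 0.51043325, 0.24476852]), 'eef_rot': array([-1.16857491e-04,  1.89251904e-01,  9.81928436e-01, -4.99180168e-04]), 'ft_force': array([-0.0562918 , -0.60248928,  0.88164252]), 'torque': array([0.01665015, 0.04577615, 0.01435217]), 'width': 0.08558011442180352}
```

View pics/top0.png

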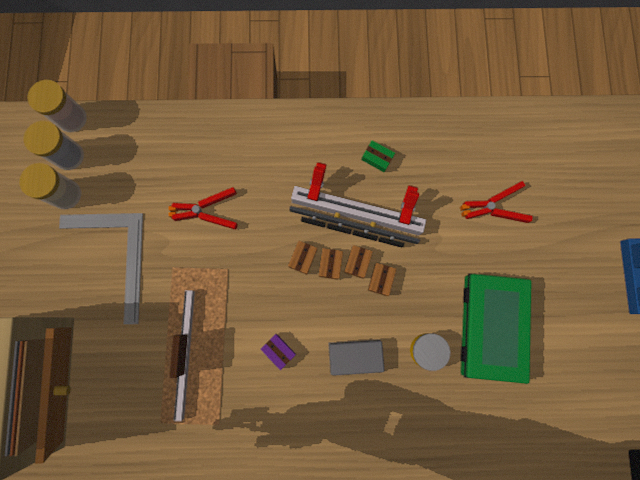

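View pics/side0.png

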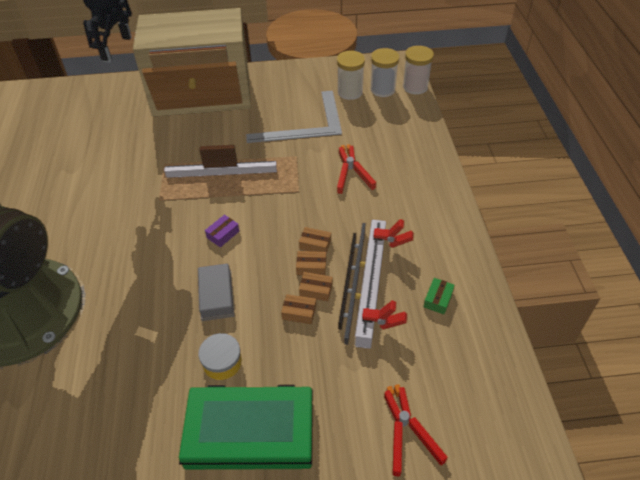

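```bash
cat > h.py <<'E'
from bench import robot
import numpy as np, cv2
from scipy.spatial.transform import Rotation as R
def cam(c):
    r=robot.read_camera(c); q=np.array(r["orientation"]); r["R"]=R.from_quat(q[[1,2,3,0]]).as_matrix(); r["p"]=np.array(r["position"]); return r
def ray(r,uv):
    d=np.array([(uv[0]-r["cx"])/r["fx"],(uv[1]-r["cy"])/r["fy"],1.]); return r["R"]@d
def at_z(r,uv,z):
    d=ray(r,uv); return r["p"]+d*(z-r["p"][2])/d[2]
def cloud(r):
    v,u=np.mgrid[0:480,0:640]; z=r["z_map"]
    d=np.stack([(u-r["cx"])/r["fx"]*z,(v-r["cy"])/r["fy"]*z,z],-1)
    return d@r["R"].T+r["p"]
def tri(r1,a,r2,b):
    d1=ray(r1,a);d2=ray(r2,b)
    A=np.stack([d1,-d2],1); t=np.linalg.lstsq(A,r2["p"]-r1["p"],rcond=None)[0]
    x=r1["p"]+d1*t[0]; y=r2["p"]+d2*t[1]; return (x+y)/2,np.linalg.norm(x-y)
E
python3 - <<'E'
from h import *
rs={c:cam(c) for c in("top","side")}
names="fence ruler_grip ruler mat blank1_mid blank2_mid blank3_mid blank4_mid blank1 case sandblock square clampA clampB tin".split()
for n in names:
    o={}
    for c in rs:
        t=robot.tip_of(n,c); o[c]=t
        print(n,c,[(np.round(x["uv"],1).tolist(),round(x["score"],2)) for x in t[:5]])
    if o["top"] and o["side"]:
        x,e=tri(rs["top"],o["top"][0]["uv"],rs["side"],o["side"][0]["uv"]); print("   tri",x.round(4),round(e,4))
for n in ["ruler","blank1","mat","fence"]:
    for c in rs:
        C=cloud(rs[c])
        for k,m in enumerate(robot.regions_of(n,c)[:6]):
            p=C[m["pixels"]&(rs[c]["z_map"]>0)]
            if len(p)<10: continue
            top=p[p[:,2]>np.percentile(p[:,2],90)-0.006]
            rect=cv2.minAreaRect((top[:,:2]*1000).astype(np.float32))
            print(n,c,round(m["score"],2),len(p),"z",np.percentile(p[:,2],[5,50,95]).round(3),"rect",np.round(rect[0],1),np.round(rect[1],1),round(rect[2],1))
E
```

```text
fence top [([350.6, 228.8], 0.72)]
fence side [([350.4, 281.9], 0.97), ([404.1, 420.0], 0.69)]
   tri [ 0.6625 -0.0122 -0.0026] 0.001
ruler_grip top [([177.3, 355.6], 0.59), ([304.1, 255.6], 0.59), ([352.0, 229.9], 0.29), ([359.8, 263.4], 0.27)]
ruler_grip side [([218.2, 155.7], 0.82)]
   tri [0.4019 0.3443 0.0511] 0.0033
ruler top [([187.2, 352.4], 0.92)]
ruler side [([219.7, 173.9], 0.79), ([231.8, 178.4], 0.62)]
   tri [ 0.4011  0.3386 -0.001 ] 0.0028
mat top [([193.7, 341.6], 0.81), ([489.7, 324.4], 0.68)]
mat side [([227.4, 177.3], 0.72)]
   tri [ 0.421   0.3257 -0.0018] 0.0069
blank1_mid top [([381.9, 280.2], 0.74), ([192.7, 355.4], 0.39)]
blank1_mid side [([300.2, 310.5], 0.55)]
   tri [ 0.5512 -0.075   0.0065] 0.0063
blank2_mid top [([276.4, 350.9], 0.76), ([357.1, 262.3], 0.74), ([380.2, 157.1], 0.68), ([351.7, 228.0], 0.67)]
blank2_mid side [([221.2, 230.6], 0.81), ([315.0, 286.9], 0.77), ([438.1, 295.8], 0.73), ([216.7, 156.5], 0.32)]
   tri [0.4034 0.1508 0.0073] 0.0003
blank3_mid top [([331.1, 258.3], 0.68)]
blank3_mid side [([310.8, 260.1], 0.75)]
   tri [0.5905 0.0332 
[... 2029 characters left out ...]
 z [0.004 0.025 0.028] rect [551.9 -75.2] [45.6 60.8] 72.0
blank1 side 0.92 664 z [0.004 0.024 0.028] rect [407.1 144.6] [61.6 47.6] 41.6
blank1 side 0.78 661 z [0.01  0.025 0.029] rect [586.1  27.4] [58.1 59.5] 79.7
blank1 side 0.7 787 z [0.005 0.025 0.028] rect [588.4 -32.6] [59.6 60.1] 71.7
blank1 side 0.67 765 z [0.004 0.025 0.028] rect [827.  -77.4] [62.9 44.4] 58.9
mat top 0.74 7478 z [-0.     0.003  0.006] rect [421.4 323.6] [125.8 324.2] 87.8
mat side 0.92 3343 z [-0.001  0.002  0.006] rect [423.2 321.7] [128.4 320.6] 88.2
fence top 0.74 4918 z [-0.001  0.035  0.069] rect [731.6 -33.9] [226.4  83.3] 74.5
fence side 0.89 4239 z [0.011 0.038 0.071] rect [733.4 -36.7] [231.   82.3] 74.5
```

The top view shows the mat at the left (175–225, 268–422) with the ruler on it, and the blanks at about (304,257), (331,263), (358,262) and (382,279) in front of the pads. The green look-alike is at (378,156) and the purple one at (278,351). Next I fit the fence, mat and ruler precisely in both views.

```bash
python3 - <<'E'
from h import *
rs={c:cam(c) for c in("top","side")}
fit={}
for c,r in rs.items():
    P=cloud(r); Z=P[...,2]; ok=r["z_map"]>0
    reg=max(robot.regions_of("fence",c),key=lambda m:m["score"])["pixels"]
    reg=cv2.dilate(reg.astype(np.uint8),np.ones((9,9)))>0
    img=r["image"].astype(int); sat=img.max(-1)-img.min(-1)
    m=reg&ok&(abs(Z-.038)<.005)&(img.min(-1)>110)&(sat<60)
    p=(P[m][:,:2]*1000).astype(np.float32)
    rect=cv2.minAreaRect(p); l=cv2.fitLine(p,cv2.DIST_HUBER,0,.01,.01).ravel()
    print(c,"rail",len(p),np.median(P[m][:,2]),rect,np.degrees(np.arctan2(l[1],l[0])),l[2:])
    # pads: black
    m=reg&ok&(Z>.018)&(Z<.03)&(img.max(-1)<60)
    p=(P[m][:,:2]*1000).astype(np.float32)
    if len(p)>20:
        l=cv2.fitLine(p,cv2.DIST_HUBER,0,.01,.01).ravel();print(c,"pads",len(p),cv2.minAreaRect(p),np.degrees(np.arctan2(l[1],l[0])),l[2:])
    for n,lo,hi in(("ruler",.018,.032),("ruler",.075,.09)):
        reg=robot.regions_of(n,c)[0]["pixels"]; reg=cv2.dilate(reg.astype(np.uint8),np.ones((5,5)))>0
        m=reg&ok&(Z>lo)&(Z<hi); p=(P[m][:,:2]*1000).astype(np.float32)
        l=cv2.fitLine(p,cv2.DIST_HUBER,0,.01,.01).ravel()
        print(c,n,lo,len(p),"medz",np.median(P[m][:,2]).round(4),np.round(cv2.minAreaRect(p)[0],1),cv2.minAreaRect(p)[1:],np.degrees(np.arctan2(l[1],l[0])).round(2),np.median(p,0))
print(robot.state()["time_s"])
im=rs["top"]["image"][150:310,260:460]; cv2.imwrite("pics/fz.png",cv2.resize(im,None,fx=4,fy=4,interpolation=cv2.INTER_CUBIC)[:600])
for p,y in (([.402,.341,.2],-3.6),([.402,.341,.052],-3.6),([.50,.02,.2],-105.5),([.50,.02,.2],74.5),([.60,.02,.05],74.5)):
    for f in(0,180):
        a=np.radians(y+90+f); d=np.array([np.cos(a),np.sin(a),0]); z=np.array([0,0,-1.])
        M=np.stack([np.cross(d,z),d,z],1); q=R.from_matrix(M).as_quat()[[3,0,1,2]]
        k=robot.inverse_kinematics(p,q); print(p,y,f,None if k is None else np.round(k,2))
E
```

```text
top rail 1255 0.037261700988973856 ((699.2535400390625, -24.601333618164062), (288.90960693359375, 30.56793212890625), 74.5374526977539) 74.4443 [694.14575  -23.576288]
top pads 512 ((660.1002197265625, -15.583648681640625), (284.36334228515625, 23.06010627746582), 74.43347930908203) 74.36886 [653.5422   -15.290131]
top ruler 0.018 858 medz 0.0246 [402.  341.3] ((17.174806594848633, 259.6536560058594), 86.9463882446289) -3.17 [395.12238 339.93234]
top ruler 0.075 344 medz 0.0823 [402.4 341.5] ((14.851698875427246, 78.61256408691406), 87.03678894042969) -3.52 [401.9303  340.47815]
side rail 1256 0.03766539902206206 ((701.1786499023438, -27.351821899414062), (293.3958740234375, 29.688705444335938), 74.35382843017578) 74.55155 [693.77496 -41.55954]
side pads 239 ((651.1719970703125, -32.66741180419922), (254.6341552734375, 17.15679168701172), 78.199462890625) 74.5992 [652.35583  -28.624886]
side ruler 0.018 664 medz 0.0238 [405.2 339.1] ((23.67813491821289, 259.6820068359375), 87.20294189453125) -3.21 [403.82312 335.73273]
side ruler 0.075 208 medz 0.0814 [405.1 337.5] ((20.816455841064453, 78.65821075439453), 85.94699096679688) -3.55 [405.68994 335.98962]
2.5
[0.402, 0.341, 0.2] -3.6 0 [ 0.63  0.29  1.64 -0.    1.21 -0.87]
[0.402, 0.341, 0.2] -3.6 180 [ 0.63  0.29  1.64 -0.    1.21  2.27]
[0.402, 0.341, 0.052] -3.6 0 [ 0.63  0.5   1.75 -0.    0.9  -0.87]
[0.402, 0.341, 0.052] -3.6 180 [ 0.63  0.5   1.75 -0.    0.9   2.27]
[0.5, 0.02, 0.2] -105.5 0 [-0.03  0.23  1.71 -0.    1.19  0.24]
[0.5, 0.02, 0.2] -105.5 180 None
[0.5, 0.02, 0.2] 74.5 0 None
[0.5, 0.02, 0.2] 74.5 180 [-0.03  0.23  1.71 -0.    1.19  0.24]
[0.6, 0.02, 0.05] 74.5 0 None
[0.6, 0.02, 0.05] 74.5 180 [-0.03  0.63  1.53 -0.    0.98  0.24]
```

View pics/fz.png

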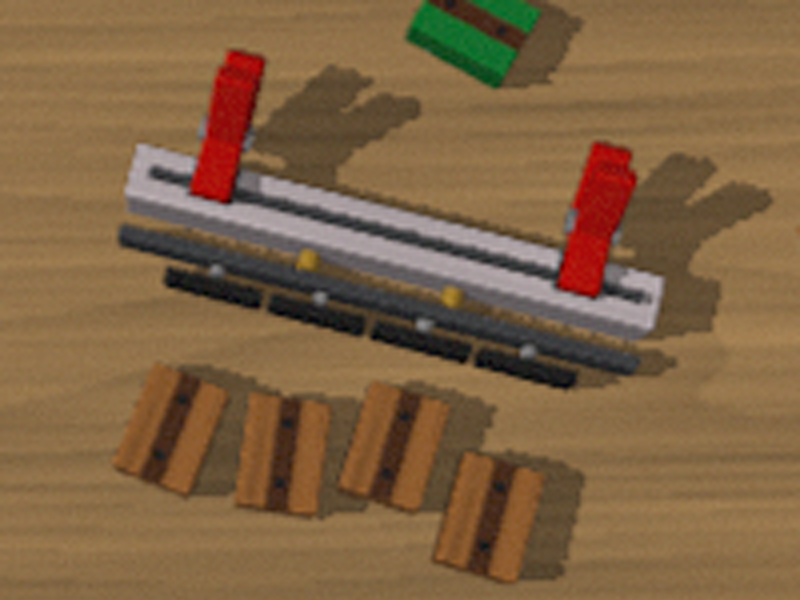

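```bash
cat >> h.py <<'E'
def q_of(yaw_deg):  # ruler x axis yaw; tool y = ruler y
    a=np.radians(yaw_deg+90); d=np.array([np.cos(a),np.sin(a),0]); z=np.array([0,0,-1.])
    return R.from_matrix(np.stack([np.cross(d,z),d,z],1)).as_quat()[[3,0,1,2]]
A=np.radians(-15.5); U=np.array([np.cos(A),np.sin(A),0]); V=np.array([-np.sin(A),np.cos(A),0])
def st(tag=""):
    s=robot.state(); p=s["position"]; f=s["ft_force"]
    print(tag,"t",round(s["time_s"],2),"p",p.round(4),"u",round(p@U,4),"v",round(p@V,4),"f",f.round(2),"fu",round(f@U,2),"tq",s["torque"].round(3),"w",round(s["width"],4)); return s
E
python3 - <<'E'
from h import *
q=q_of(-3.4)
robot.move_to([.4037,.339,.13],q); st("above")
robot.servo_line([.4037,.339,.052],max_speed=.12,stop_force=15); st("down")
robot.command_gripper(0.005,100); st("closed")
robot.servo_line([.4037,.339,.12],max_speed=.12); st("lift")
for c in("top","side"):
    r=cam(c); cv2.imwrite(f"pics/{c}1.png",r["image"])
E
```

```text
above t 3.61 p [0.4035 0.3397 0.1305] u 0.298 v 0.4352 f [-0.12  0.07 -0.02] fu -0.13 tq [0.003 0.001 0.064] w 0.0852
down t 4.41 p [0.4039 0.3394 0.0527] u 0.2985 v 0.435 f [ 0.23  0.04 -0.15] fu 0.21 tq [-0.004  0.01   0.044] w 0.0852
closed t 5.07 p [0.4037 0.339  0.052 ] u 0.2984 v 0.4346 f [-1.12 -0.6   0.02] fu -0.92 tq [ 0.015 -0.034 -0.017] w 0.013
lift t 5.78 p [0.4034 0.3387 0.1192] u 0.2982 v 0.4342 f [-0.29 -0.43 -3.72] fu -0.17 tq [-0.025 -0.023 -0.   ] w 0.0131
```

View pics/side1.png

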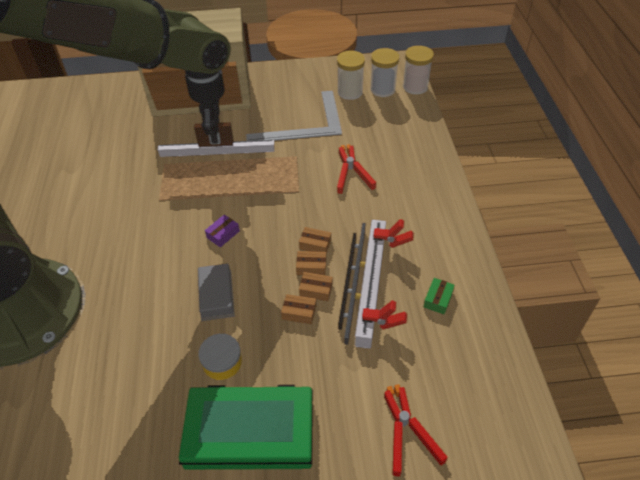

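The straightedge is lifted level by its grip, at about (215,135) in the side view, and nothing else has moved. Next I carry it over, lower it behind the blanks and gather them.

```bash
python3 - <<'E'
from h import *
q=q_of(-105.5)
def P(u,v,z): return (u*U+v*V+np.array([0,0,z])).tolist()
robot.move_to(P(.483,.162,.125),q); st("over")
robot.servo_line(P(.483,.162,.0507),max_speed=.08,stop_force=8); robot.wait(.4); st("down")
fs=[]
for i in range(5):
    robot.wait(.04); s=robot.state(); fs.append(np.r_[s["ft_force"],s["torque"]])
b=np.mean(fs,0); np.save("base.npy",b); print("base",b.round(3),np.std(fs,0).round(3))
r=robot.servo_line(P(.538,.162,.0507),max_speed=.03,stop_force=6); print(r); st("gather")
robot.wait(.2); st()
for c in("top","side"):
    x=cam(c); cv2.imwrite(f"pics/{c}2.png",x["image"])
im=cv2.imread("pics/side2.png")[180:360,220:460]; cv2.imwrite("pics/s2z.png",cv2.resize(im,None,fx=3.3,fy=3.3))
E
```

```text
over t 7.13 p [0.5086 0.0277 0.1248] u 0.4827 v 0.1627 f [ 0.23  0.71 -3.44] fu 0.03 tq [-0.018 -0.048 -0.044] w 0.0132
down t 8.61 p [0.5087 0.0271 0.0508] u 0.483 v 0.162 f [ 0.82  0.75 -2.81] fu 0.59 tq [-0.034 -0.004  0.033] w 0.0129
base [ 0.065  0.368 -2.946 -0.015  0.016 -0.004] [0.59  0.453 0.309 0.048 0.026 0.02 ]
False
gather t 10.8 p [0.5618 0.0123 0.0508] u 0.538 v 0.162 f [-0.9   0.62 -3.71] fu -1.03 tq [0.06  0.101 0.007] w 0.0132
 t 11.0 p [0.5618 0.0124 0.0508] u 0.538 v 0.162 f [-0.    0.39 -2.25] fu -0.11 tq [0.042 0.065 0.022] w 0.0129
```

View pics/s2z.png

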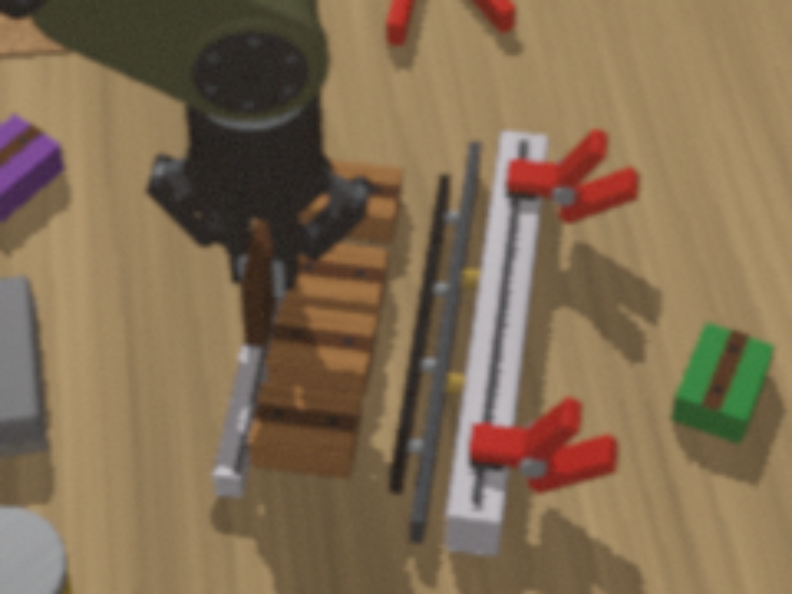

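View pics/top2.png

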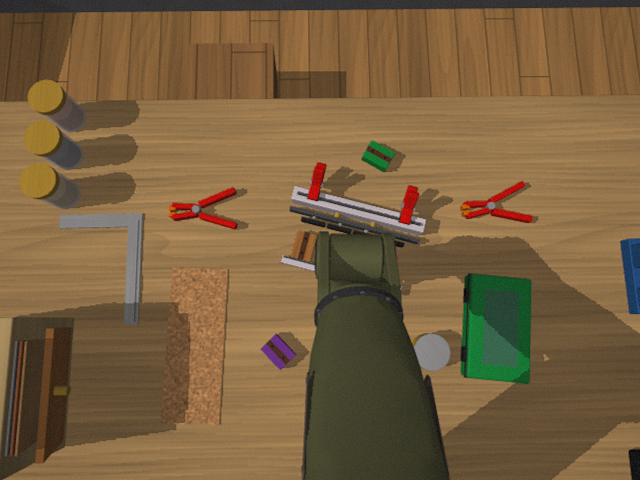

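```bash
cat >> h.py <<'E'
def P(u,v,z): return (u*U+v*V+np.array([0,0,z])).tolist()
def avg(n=8,dt=.02,tag=""):
    b=np.load("base.npy"); L=[];pu=[]
    for i in range(n):
        robot.wait(dt); s=robot.state(); L.append(np.r_[s["ft_force"],s["torque"]]-b); pu.append(s["position"]@U)
    m=np.mean(L,0); fu=-m[:3]@U
    print(tag,"t",round(s["time_s"],2),"u",round(np.mean(pu),5),"push",round(fu,2),"max",round(max(-l[:3]@U for l in L),1),"lat",round(m[:3]@V,2),"fz",round(m[2],2),"tq",m[3:].round(3)); return fu,m[5],np.mean(pu)
E
python3 - <<'E'
from h import *
avg(tag="before")
u=.538
while u<.58:
    u+=.010 if u<.548 else .004
    r=robot.servo_line(P(u,.162,.0507),max_speed=.012,stop_force=3.5)
    f,t,pu=avg(6,tag=f"{u:.3f} {r}")
    if f>2.2: break
E
```

```text
before t 11.23 u 0.53803 push 0.33 max 0.7 lat -0.6 fz -0.15 tq [0.055 0.057 0.014]
0.548 False t 12.32 u 0.5481 push 0.01 max 0.2 lat -0.27 fz -0.2 tq [ 0.034 -0.013 -0.003]
0.552 False t 12.9 u 0.55214 push -0.42 max 0.7 lat -0.37 fz -0.32 tq [-0.025 -0.012  0.007]
0.556 False t 13.48 u 0.55613 push -0.05 max 0.5 lat -0.25 fz 0.14 tq [ 0.087 -0.027  0.027]
0.560 False t 14.07 u 0.56011 push -0.2 max 0.4 lat 0.34 fz 0.03 tq [ 0.167 -0.049  0.013]
0.564 True t 14.45 u 0.56123 push -0.11 max 0.2 lat 0.17 fz -0.5 tq [ 0.041 -0.03   0.01 ]
0.568 True t 14.77 u 0.56119 push -0.79 max 0.6 lat -0.61 fz 6.58 tq [ 0.037 -0.162 -0.006]
0.572 True t 15.12 u 0.56128 push 0.95 max 1.6 lat -0.59 fz 8.3 tq [0.067 0.073 0.009]
0.576 True t 15.52 u 0.56133 push 1.13 max 1.7 lat -0.41 fz 7.97 tq [ 0.091  0.137 -0.016]
0.580 True t 15.93 u 0.56138 push 1.37 max 2.3 lat -0.39 fz 8.11 tq [ 0.106  0.128 -0.009]
```

```bash
python3 - <<'E'
from h import *
s=st(); print(R.from_quat(np.array(s["eef_rot"])[[1,2,3,0]]).as_matrix().round(4)[:,2])
for c in("side","top"):
    x=cam(c); cv2.imwrite(f"pics/{c}3.png",x["image"])
im=cv2.imread("pics/side3.png")[200:350,250:410]; cv2.imwrite("pics/s3z.png",cv2.resize(im,None,fx=4,fy=4,interpolation=cv2.INTER_CUBIC))
E
```

```text
t 15.93 p [0.5842 0.0059 0.0491] u 0.5614 v 0.1618 f [-2.08  1.27  5.44] fu -2.34 tq [ 0.064  0.167 -0.037] w 0.013
[-7.1e-03  8.0e-04 -1.0e+00]
```

View pics/s3z.png

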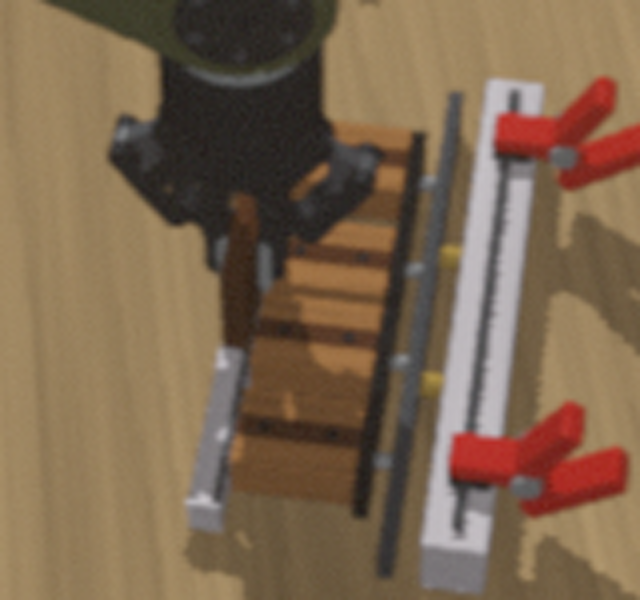

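The 3.5 N stop tripped at the pads, and the stop let the arm sag by 1.6 mm, so the bar now touches the bench. The picture shows all four blanks in one row at the pad line, from (420,135) to (360,515) in the zoomed view. I raise the tool again and press in small steps without `stop_force`.

```bash
python3 - <<'E'
from h import *
q=q_of(-105.5)
u=.5606
robot.servo_line(P(u,.162,.0512),rot=q,max_speed=.01); st()
avg(10,tag="up")
while u<.566:
    u+=.0003
    robot.servo_line(P(u,.162,.0512),rot=q,max_speed=.006)
    f,t,pu=avg(6,tag=f"{u:.4f}")
    if f>4: break
E
```

```text
t 16.42 p [0.5832 0.0063 0.0509] u 0.5603 v 0.162 f [ 0.16 -0.48 -3.26] fu 0.28 tq [0.044 0.043 0.021] w 0.0132
up t 16.58 u 0.56045 push -0.18 max 0.7 lat -0.43 fz 0.11 tq [ 0.013 -0.01   0.013]
0.5609 t 16.93 u 0.5609 push -0.41 max 0.5 lat -0.56 fz 0.15 tq [ 0.023 -0.006  0.012]
0.5612 t 17.28 u 0.56121 push -0.22 max 0.4 lat -0.65 fz 0.02 tq [ 0.057 -0.031  0.012]
0.5615 t 17.63 u 0.56146 push 0.6 max 0.9 lat 0.27 fz 0.07 tq [ 0.115  0.048 -0.037]
0.5618 t 17.98 u 0.56164 push 1.92 max 3.0 lat -0.46 fz 0.02 tq [ 0.044  0.41  -0.041]
0.5621 t 18.33 u 0.56191 push 3.62 max 4.1 lat -0.54 fz -0.41 tq [ 0.21   0.731 -0.061]
0.5624 t 18.68 u 0.56212 push 5.28 max 6.0 lat -0.98 fz 0.34 tq [ 0.257  0.979 -0.074]
```

```bash
python3 - <<'E'
from h import *
q=q_of(-105.68)
u=.5624
robot.servo_line(P(u,.162,.0512),rot=q,max_speed=.006)
f,t,pu=avg(8,tag=f"rot")
while f<9.4 and u<.566:
    u+=.00025 if f<8.3 else .00012
    robot.servo_line(P(u,.162,.0512),rot=q,max_speed=.006)
    f,t,pu=avg(8,tag=f"{u:.4f}")
for i in range(4): avg(15,.025,tag="hold")
E
```

```text
rot t 19.07 u 0.5621 push 5.22 max 5.8 lat 0.0 fz -0.49 tq [0.323 0.949 0.075]
0.5626 t 19.45 u 0.56224 push 5.81 max 6.8 lat -0.2 fz 0.31 tq [0.347 1.071 0.063]
0.5629 t 19.83 u 0.56238 push 6.54 max 6.8 lat -0.1 fz 0.82 tq [0.355 1.237 0.071]
0.5631 t 20.22 u 0.56251 push 7.99 max 8.5 lat -0.11 fz 1.52 tq [0.468 1.388 0.064]
0.5634 t 20.6 u 0.56259 push 9.02 max 9.4 lat -0.23 fz 2.82 tq [0.499 1.668 0.064]
0.5635 t 20.98 u 0.56261 push 10.37 max 10.7 lat -0.14 fz 3.5 tq [0.526 1.82  0.073]
hold t 21.36 u 0.56261 push 10.14 max 11.7 lat -0.42 fz 3.37 tq [0.533 1.831 0.07 ]
hold t 21.73 u 0.56261 push 10.4 max 11.1 lat -0.33 fz 3.45 tq [0.542 1.847 0.07 ]
hold t 22.11 u 0.56261 push 10.39 max 11.0 lat -0.19 fz 3.3 tq [0.52  1.818 0.058]
hold t 22.48 u 0.56261 push 10.44 max 11.4 lat -0.52 fz 3.66 tq [0.53  1.835 0.048]
```

```bash
python3 - <<'E'
from h import *
q=q_of(-105.68)
for u,sp in((.5627,.0008),(.5617,.0008),(.5600,.001),(.557,.002),(.52,.02)):
    robot.servo_line(P(u,.162,.0512),rot=q,max_speed=sp); avg(3,tag=f"{u}")
robot.servo_line(P(.505,.162,.0512),rot=q,max_speed=.05)
robot.servo_line(P(.49,.162,.13),rot=q,max_speed=.1);st("up")
for c in("side","top"):
    x=cam(c); cv2.imwrite(f"pics/{c}4.png",x["image"])
im=cv2.imread("pics/side4.png")[200:350,250:410]; cv2.imwrite("pics/s4z.png",cv2.resize(im,None,fx=4,fy=4,interpolation=cv2.INTER_CUBIC))
E
```

```text
0.5627 t 22.96 u 0.56224 push 5.84 max 6.2 lat -0.54 fz 0.16 tq [0.354 1.122 0.053]
0.5617 t 23.49 u 0.56174 push 2.13 max 2.5 lat 0.53 fz -1.77 tq [0.216 0.54  0.072]
0.56 t 24.26 u 0.56007 push 0.11 max 0.5 lat -0.18 fz -0.15 tq [ 0.016 -0.035 -0.004]
0.557 t 25.46 u 0.55701 push -0.67 max -0.3 lat -0.58 fz 0.36 tq [ 0.025 -0.003 -0.028]
0.52 t 27.51 u 0.52005 push -0.38 max -0.3 lat -0.16 fz 0.28 tq [ 0.035 -0.014 -0.012]
up t 28.91 p [0.5153 0.0251 0.1294] u 0.4898 v 0.1619 f [-0.05  0.8  -3.12] fu -0.26 tq [-0.033  0.035 -0.005] w 0.0127
```

View pics/s4z.png

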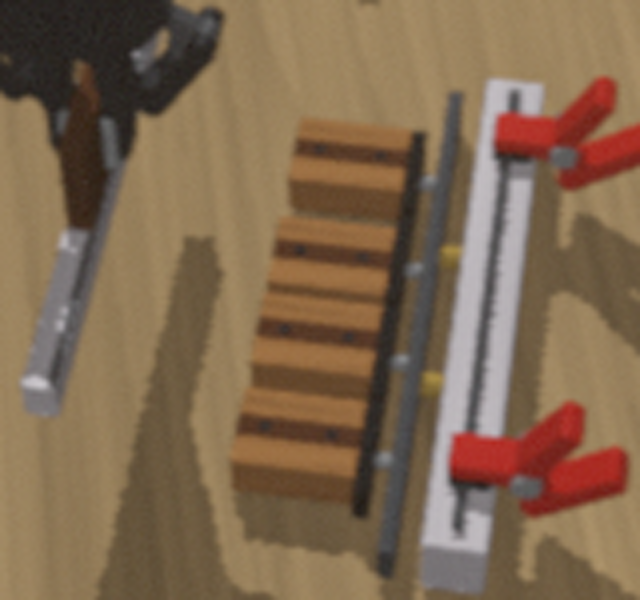

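All four blanks sit in a straight row flush against the pad line, from (415,130) to (360,505), and did not spring back. Now I lay the straightedge back on the mat.

```bash
python3 - <<'E'
from h import *
q=q_of(-2.2)
x,y=.4215,.323
robot.move_to([x,y,.13],q); st("over")
robot.servo_line([x,y,.060],max_speed=.08); 
robot.servo_line([x,y,.0526],max_speed=.02); robot.wait(.2); s=st("low")
z=.0526
while s["ft_force"][2]>-3.9 and z>.0514:
    z-=.0004; robot.servo_line([x,y,z],max_speed=.01); avg(4,tag=str(z)); s=robot.state()
    if (s["ft_force"]-np.load("base.npy")[:3])[2]>1.5: break
st("placed")
robot.command_gripper(.03); robot.command_gripper(.085); robot.wait(.2)
robot.servo_line([x,y,.15],max_speed=.12); st("up")
robot.move_joints([1.123,.3,1.521,0,1.321,-.067]); robot.wait(.2)
for c in("side","top"):
    r=cam(c); cv2.imwrite(f"pics/{c}5.png",r["image"]); C=cloud(r)
    for n in("ruler","blank1","mat"):
        for m in robot.regions_of(n,c)[:7]:
            p=C[m["pixels"]&(r["z_map"]>0)]
            t=p[p[:,2]>np.percentile(p[:,2],90)-.006]; rc=cv2.minAreaRect((t[:,:2]*1000).astype(np.float32))
            ct=np.r_[rc[0],0]/1000
            print(c,n,round(m["score"],2),"z",np.percentile(p[:,2],[5,50,95]).round(3),np.round(rc[0],1),np.round(rc[1],1),round(rc[2],1),"u",round(ct@U,4),"v",round(ct@V,4))
print(robot.state()["time_s"])
E
```

```text
over t 30.2 p [0.4219 0.3224 0.1299] u 0.3204 v 0.4234 f [ 0.11 -0.59 -3.37] fu 0.27 tq [-0.033 -0.064  0.04 ] w 0.0129
low t 31.94 p [0.4215 0.323  0.0527] u 0.3199 v 0.4239 f [ 0.12  0.07 -2.47] fu 0.1 tq [-0.003  0.048 -0.049] w 0.0128
0.0522 t 32.26 u 0.31985 push -0.14 max 0.4 lat -0.18 fz 0.16 tq [ 0.037 -0.013  0.034]
0.051800000000000006 t 32.58 u 0.31987 push 2.25 max 3.0 lat -1.63 fz 6.19 tq [-0.178  0.308  0.02 ]
placed t 32.58 p [0.4215 0.3231 0.052 ] u 0.3199 v 0.424 f [-2.21 -1.07  3.45] fu -1.85 tq [-0.15   0.334  0.03 ] w 0.0127
up t 34.63 p [0.4212 0.3228 0.1493] u 0.3196 v 0.4236 f [ 1.41  0.09 -0.17] fu 1.34 tq [-0.032  0.01   0.005] w 0.0845
side ruler 0.72 z [0.002 0.024 0.081] [422.8 321. ] [21.1 79.9] 87.5 u 0.3216 v 0.4223
side blank1 0.94 z [0.006 0.025 0.029] [826.5 -78.5] [65.5 44.1] 60.3 u 0.8174 v 0.1452
side blank1 0.92 z [0.02  0.026 0.029] [629.6  17. ] [46.7 60.4] 75.3 u 0.6021 v 0.1846
side blank1 0.88 z [0.005 0.025 0.028] [647.8  82.1] [49.4 59.9] 74.1 u 0.6023 v 0.2522
side blank1 0.82 z [0.002 0.024 0.028] [406.5 145.6] [63.7 49. ] 42.1 u 0.3528 
[... 622 characters left out ...]
op blank1 0.84 z [0.022 0.026 0.028] [628.   20.1] [43.4 61.2] 75.0 u 0.5998 v 0.1872
top blank1 0.82 z [0.019 0.026 0.028] [645.6  85.7] [43.9 59.8] 74.8 u 0.5992 v 0.2551
top blank1 0.81 z [0.022 0.025 0.028] [614.  -27.7] [43.9 59.9] 75.0 u 0.5991 v 0.1374
top blank1 0.76 z [0.015 0.025 0.028] [599.3 -83.9] [44.1 61.1] 74.7 u 0.5999 v 0.0793
top blank1 0.64 z [0.008 0.025 0.028] [825.  -74.6] [60.1 45.9] 58.2 u 0.815 v 0.1486
top mat 0.69 z [-0.     0.003  0.006] [421.6 323.4] [121.3 323.3] 87.8 u 0.3199 v 0.4243
top mat 0.64 z [0.026 0.041 0.044] [ 400.5 -163. ] [73.  69.1] 89.1 u 0.4295 v -0.0501
top mat 0.46 z [0.022 0.026 0.028] [628.   20.1] [43.4 61.2] 75.0 u 0.5998 v 0.1872
36.3917
```

View pics/top5.png

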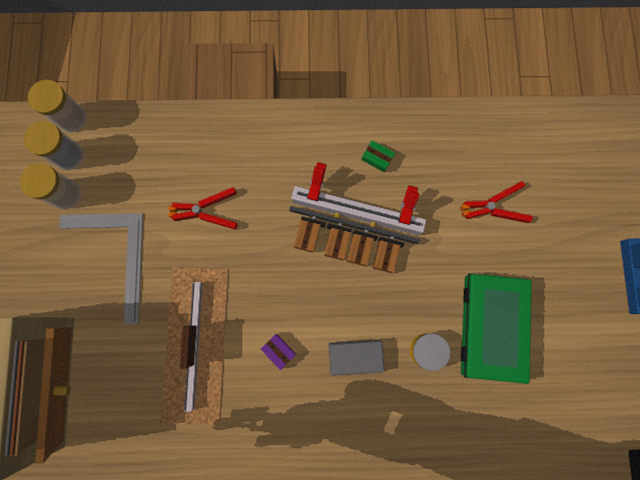

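View pics/side5.png

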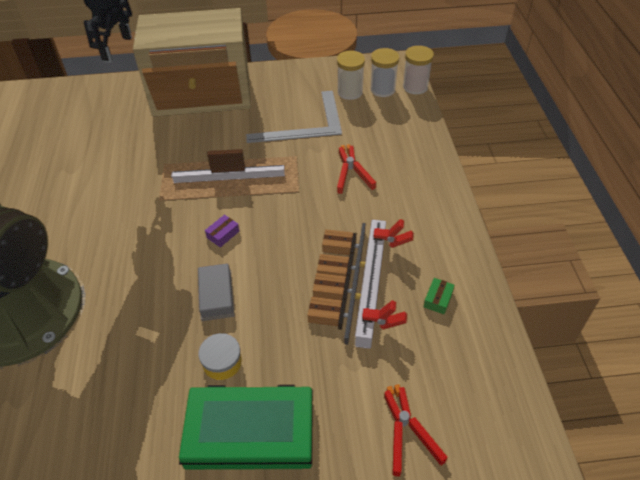

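The blanks are in line to within 0.8 mm. The ruler lies within about 2 mm of the mat's middle, lengthwise, and nothing else has moved in the pictures.

```bash
python3 -c "
from bench import robot
robot.sign_off(); print(robot.state()['time_s'])"
```

```text
the job is handed in; nothing more can be done
the job is handed in; nothing more can be done
```

The job is done and handed in at about 36 s of the 64 s allowed. The four blanks are in one straight row against the fence pads, and the straightedge is back on the cork mat.

- **Push:** I held about 10.3 N on all four blanks for roughly 1.5 s. The highest single reading I took was 11.7 N. I then eased off at about 1 mm/s until the force had gone.
- **Blanks:** The last pictures show them in line to within about 0.8 mm and square to the fence within about 1.3°. They sat flush against the pads and did not spring back.
- **Straightedge:** It lies lengthwise, within about 2 mm of the mat's middle. The other objects look unmoved in the pictures.

**What did not go cleanly:**
- **Bar touched the bench:** While I was feeling for the pads, an early force stop let the arm sag 1.6 mm, and the bar pressed on the bench with about 8 N. I raised it again and pressed in small steps instead.
- **Push reading:** During the hold there was an upward force of about 3.5 N, probably light bench contact. Friction from that could put the true push on the blanks nearer 9.5 N; the 1.2 mm the pads gave agrees with that figure.
- **Cameras:** The two views differed by about 2–3 mm, so I averaged them where it mattered.

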